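# Fetch the jam jar from behind the squeeze bottle

## Robot

A 7-joint arm with a two-finger parallel gripper is mounted at the origin on the work surface. World frame = base frame: x ahead of the robot, y to its left, z up, the work surface at z = 0. Lengths are in mm, angles in rad, forces in N, time in s.
With the tool pointing down it reaches from about 400 to 875 mm from the base axis. Payload 4.4 kg.
Tool frame: the origin (TCP) lies at the very end of the fingers, on their centre line; the grasp point (between the pads) lies 19 mm behind it; z points along the fingers, y is the line along which they close (so a half turn about z gives the same grasp; the last joint's range is limited). The gripper opens to 85 mm and grips with 20 to 120 N. Pads are 22 mm wide; open, the fingers measure 114 mm over their backs; the gripper's body (76 mm by 85 mm) begins 54 mm behind the grasp point. The pads swing forward as they close: fully open they stand 13 mm farther back than shut.
Start: joints at [1.071, 0.628, 0.038, 1.517, -0.027, 0.996, -0.02], TCP at [273.237, -589.796, 231.313] pointing down, gripper open.
Joint ranges: [-3.06, 3.06], [-0.37, 2.12], [-1.25, 1.32], [0.18, 2.47], [-1.1, 4.24], [0.23, 1.98], [-2.94, 2.94]. Speed limits (rad/s): [2.57, 2.57, 3.14, 3.14, 3.14, 3.14, 3.14].

## Interface

Orientations are given as [roll, pitch, yaw] about the fixed x, y, z axes, in that order (R = Rz(yaw) Ry(pitch) Rx(roll)).
In Python, from cell import read_state, get_image, camera_info, finish_job gives the robot as it stands.
- The arm moves only by the tool play_rows, never from a script. Its argument "deltas" is one flat list of numbers, 7 for each row, row after row: the shift along the tool's x, y, z in mm, then the turn, a rotation vector about the tool's x, y, z in rad, then the opening, from 0 (shut) to 1 (fully open). In form: [dx, dy, dz, ax, ay, az, grip, dx, dy, dz, ax, ay, az, grip, ...]. A call has 1 to 10 rows; each row is the pose to reach, as a shift and turn from the pose commanded when the call began, along the tool's axes at that moment; what a row does not reach only later rows make up. A row lasts 1/8 s, in which the tool goes at most 62.5 mm and 10.7 degrees, less where a joint would pass 70% of its speed; a pose out of reach is approached as far as the arm can. A call with a gripper value outside its range is refused whole. The fingers move at their own pace and stop on an object; the grip force is fixed at half the most. Time passes only in rows, so rows that repeat a pose let the fingers close. It gives the time, the measured TCP pose, the force, the opening and the grip force at its end, in the units of the state.
- read_state(): the state, without advancing time (a new reading comes with each control period).
- get_image(name): name is "scene" or "top" or "wrist"; returns the picture (480x640x3 uint8, red, green, blue); there is no depth.
- camera_info(name): a dict with "fx", "fy", "cx", "cy" (pixels), "T" (4x4, takes a point from camera to world coordinates). Camera axes: x right, y down, z forward; pixel columns grow to the right and rows downward; lengths in mm; the calibration is good to about 2 mm. A picture is of the moment at which its call begins: read the wrist's pose just before it. camera_info takes no time and is no camera call; for the wrist camera it gives the pose at the moment of the call.
- finish_job(): hands the job in; it is judged then, once.
The state is a dict: "clock": time; "qpos": joint angles; "qd": joint speeds; "tau": joint torques, N m; "eef_pos": TCP position; "tool_rot": TCP orientation; "force": force on the tool from outside, world axes, zero at the start; "torque": the same for the moment, N m; "width": finger opening in mm; "gripper_force": force on a finger pad.
Only numpy, scipy, OpenCV 4.12 (cv2) and the standard library are available. Lean on these libraries where they do the work, as an engineer would, in place of code of your own. Each camera call takes 0.05 s, during which the arm holds its last target. There are 200 camera calls.

## Task

A guest wants the jam with the red lid, which stands in the steel tray behind a squeeze bottle. Stand that bottle on the black bar mat, gently set the red-lidded jar upright in the middle of the white plate, then put the bottle back upright on the very spot it came from. Leave the other bottle, the blue-lidded jar and everything else on the counter where they are.

Things in the scene. Friction and masses are not known exactly. Their poses are not given: they have to be found in the camera images.
- rack: Open fixed stainless tray, 150 mm (x) by 250 mm (y), floor 4 mm thick, rim and middle divider 14 mm high, turned up to 0.3 rad. Origin: centre of underside; x away from the robot, y left. Two lanes, y = +60 and -60 mm: a bottle in front at x = -35 mm, a jar 62 mm behind it (9 mm gap), on round pads. Fingers fit only along its y (60 mm between lanes). Left or right of the mat; plate opposite.
- bottle_green: Upright squeeze bottle, green below and white above: body 54 mm diameter and 112 mm high, then a white cap 48 mm diameter to 126 mm and a thin nozzle to 145 mm. Origin: centre of the underside, z up along the bottle. About 0.15 to 0.31 kg, loose. Stands in front in either lane; which bottle hides the red-lidded jar varies.
- bottle_brown: Same bottle as bottle_green in size and weight, caramel brown below and white above; stands in front in the other lane.
- jar_red: The jar to fetch: small round jam jar, 52 mm diameter, 55 mm high, dark red with paper band and a bright red lid (the top 14 mm). Origin: centre of the underside, z up. About 0.11 to 0.22 kg, loose. Stands behind one of the two bottles.
- jar_blue: Same jar with dark violet content and a blue lid, standing behind the other bottle; not to be moved.
- plate: White ceramic plate, fixed on the counter, 180 mm diameter, rim 14 mm high, with a flat well of about 52 mm radius (thin blue circle round it) 6 mm above the counter. Origin: centre of the underside, z up.
- mat: Black ribbed rubber bar mat, empty, fixed to the counter between tray and plate, straight ahead of the robot: 180 mm along x, 100 mm along y, 3 mm thick. Origin: centre of the underside.
- mug: White mug, 84 mm diameter, 88 mm high, on the far side of the counter; bystander. Origin: centre of the underside.
- pitcher: Steel milk pitcher, 88 mm diameter, 100 mm high, on the far side of the counter; bystander. Origin: centre of the underside.
- shaker: Steel shaker with black top, 66 mm diameter, 103 mm high, on the far side of the counter; bystander. Origin: centre of the underside.
Mind the look-alikes: they are no part of the job. There is more than one size of the jar_red; the job needs the smaller.

How it is judged:
By the outcome, as a careful person would: the job done as asked, in the order asked, and still so for the second after the job is handed in, with the robot touching nothing.
It also fails if it takes over 67 s, if anything falls off the work surface, if the arm or the gripper's body presses on something with over 40 N, if the wrist force passes 120 N, or if a joint passes its speed limit or range.

## Working session

There is one attempt and no reset: what is moved stays moved. The work goes in short steps, Python scripts to look and compute and a tool call to move; the robot and the scene stay as the last step left them, time stands still between calls to the robot, and variables do not carry over. Pictures are saved under pics/ and viewed, at most 10 in all, crops included, and the job is handed in when it is done.

Besides the shell and the picture viewer there is one more tool, called as a command line: name --argument value ..., lists and objects as JSON in quotes. play_rows: Moves the arm, as the interface text tells. Its arguments: {"type":"object","properties":{"deltas":{"type":"array"}},"required":["deltas"]}

```bash
ls; mkdir -p pics; python3 - <<'E'
from cell import *
import cv2,numpy as np
for n in("scene","top"):
    im=get_image(n); cv2.imwrite(f"pics/{n}0.png",im[:,:,::-1])
    c=camera_info(n); print(n,c["fx"],c["cx"],c["cy"],np.round(c["T"],3).tolist())
s=read_state(); print(s["clock"],s["eef_pos"],s["tool_rot"],s["force"],s["width"])
E
```

```text
pics
scene 483.4770257251206 324.9670451703865 242.5224039104604 [[-0.398, 0.77, -0.498, 1125.475], [0.917, 0.339, -0.209, 217.308], [0.007, -0.54, -0.842, 935.937], [0.0, 0.0, 0.0, 1.0]]
top 485.18146278147066 314.843053840788 243.63236775409186 [[-0.015, -0.996, 0.092, 537.281], [-1.0, 0.017, 0.016, -16.024], [-0.017, -0.091, -0.996, 869.82], [0.0, 0.0, 0.0, 1.0]]
0.1 [ 272.97726618 -589.28366995  230.47703747] [-3.13987950e+00  5.95581008e-05  4.33789372e-01] [-0.78135938  0.03892098 -0.11859769] 85.4462342303305
```

View pics/scene0.png

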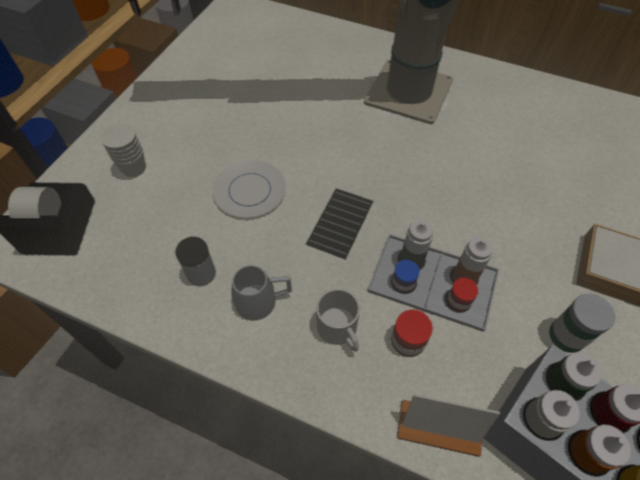

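View pics/top0.png

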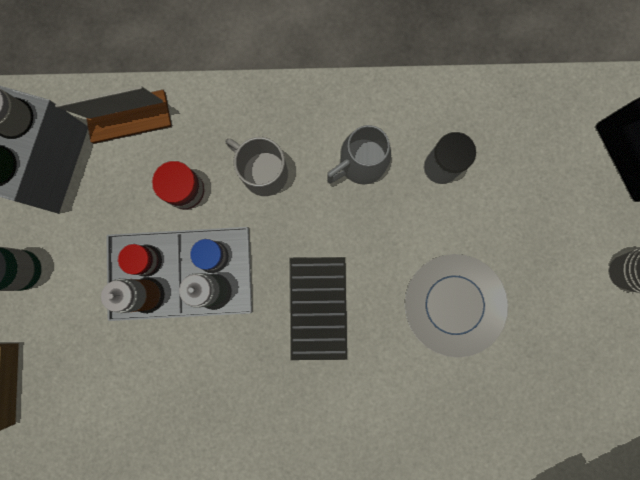

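The job needs the small red-lidded jar. Candidates for it are:
- The small red lid in the tray behind the brown bottle, scene (464,292) and top (133,259).
- The larger red jar outside the tray, scene (411,330) and top (176,183).
- The blue-lidded jar, scene (406,273) and top (207,254).

I choose the first. Other pixels that matter: the brown bottle is at top (118,296), the mat at top (318,308) and the plate at top (456,305).

```bash
cat > h.py <<'E'
from cell import *
import cv2,numpy as np
def ray(c,u,v):
    d=np.array([(u-c["cx"])/c["fx"],(v-c["cy"])/c["fy"],1.]); T=np.array(c["T"]); d=T[:3,:3]@d
    return T[:3,3],d/np.linalg.norm(d)
def onz(c,u,v,z):
    o,d=ray(c,u,v); return o+d*(z-o[2])/d[2]
def tri(obs):
    A=np.zeros((3,3));b=np.zeros(3);R=[]
    for c,(u,v) in obs:
        o,d=ray(c,u,v);P=np.eye(3)-np.outer(d,d);A+=P;b+=P@o;R.append((o,P))
    x=np.linalg.solve(A,b); return x,[round(float(np.linalg.norm(P@(x-o))),1) for o,P in R]
def proj(c,p):
    T=np.array(c["T"]);q=T[:3,:3].T@(np.array(p)-T[:3,3]);return c["fx"]*q[0]/q[2]+c["cx"],c["fy"]*q[1]/q[2]+c["cy"]
def blobs(m,amin=60):
    n,l,s,ce=cv2.connectedComponentsWithStats(m.astype(np.uint8));return [(s[i,4],s[i,:4].tolist(),ce[i].round(1).tolist()) for i in range(1,n) if s[i,4]>=amin]
E
python3 - <<'E'
from h import *
C={n:camera_info(n) for n in("scene","top")}
I={n:cv2.imread(f"pics/{n}0.png") for n in C}
for n in C:
    h=cv2.cvtColor(I[n],cv2.COLOR_BGR2HSV);H,S,V=cv2.split(h)
    print(n,"red",blobs(((H<8)|(H>172))&(S>170)&(V>110)),"blue",blobs((H>105)&(H<130)&(S>140)&(V>70)))
t=C["top"]
for k,p,z in[("plate",(456,305),6),("mat",(318.5,308),3),("tray BL",(109,236),14),("BR",(249,229),14),("FR",(251.5,312),14),("FL",(110,319),14)]:print(k,onz(t,*p,z).round(0))
print("brown noz",tri([(t,(119,295)),(C["scene"],(480,244))]),"green",tri([(t,(196,290)),(C["scene"],(420,227))]))
print("red lid eyeballed",tri([(t,(133.5,259)),(C["scene"],(465,290))]))
a=cv2.resize(I["top"][225:325,95:260],None,fx=4,fy=4,interpolation=cv2.INTER_CUBIC)
cv2.imwrite("pics/c1.png",a)
b=cv2.resize(I["scene"][215:335,360:505],None,fx=4,fy=4,interpolation=cv2.INTER_CUBIC)
cv2.imwrite("pics/c2.png",b)
E
```

```text
scene red [(np.int32(403), [453, 278, 24, 22], [464.9, 288.6]), (np.int32(890), [396, 311, 35, 33], [413.6, 326.8])] blue [(np.int32(378), [396, 260, 23, 21], [406.8, 270.2])]
top red [(np.int32(1291), [153, 162, 41, 40], [172.7, 181.3]), (np.int32(662), [119, 245, 29, 29], [132.7, 258.8])] blue [(np.int32(693), [191, 240, 30, 29], [205.5, 254.0])]
plate [ 504. -249.    6.]
mat [502.  -7.   3.]
tray BL [636. 365.  14.]
BR [644. 114.  14.]
FR [497. 110.  14.]
FL [489. 360.  14.]
brown noz (array([530.72395752, 297.51317705, 131.52089875]), [2.1, 2.1]) green (array([537.27088469, 178.06123612, 130.28419393]), [0.1, 0.1])
red lid eyeballed (array([591.58285519, 306.35694566,  49.48344327]), [0.1, 0.1])
```

View pics/c2.png

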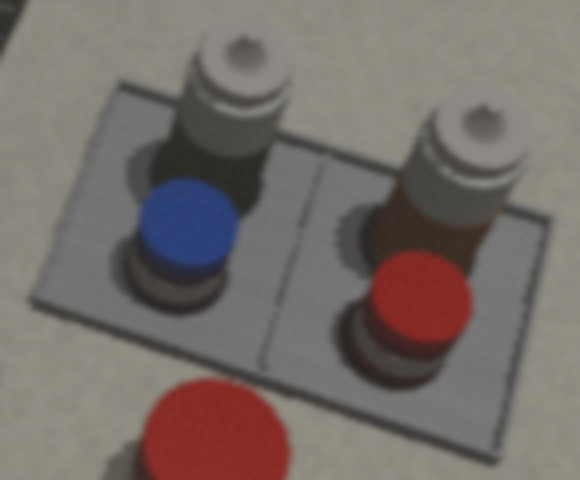

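View pics/c1.png

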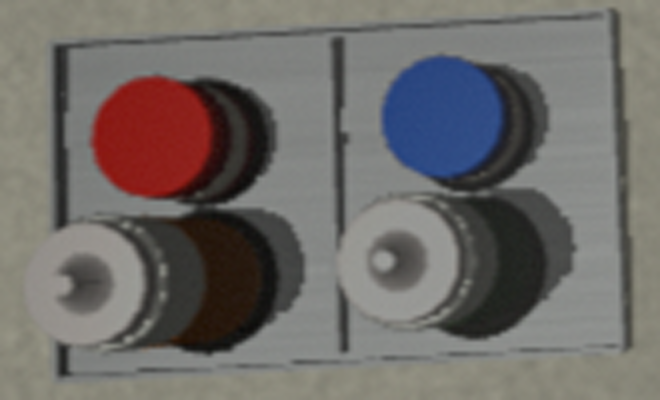

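The crops confirm the choice. The small red lid, at c2 (421,297) and c1 (151,137), is on the jar directly behind the brown bottle. The nozzle tips are at c1 (63,285) and (382,260).

```bash
python3 - <<'E'
from h import *
C={n:camera_info(n) for n in("scene","top")};t=C["top"];s=C["scene"]
print("brown",tri([(t,(110.8,296.2)),(s,(481,242))]),"green",tri([(t,(190.5,290)),(s,(421.8,225.5))]))
print("captop",onz(t,116.2,296.2,130),"lid",onz(t,132.7,259,59), onz(s,465.2,289.2,59))
print("blue",onz(t,205.5,254,59))
st=read_state();from scipy.spatial.transform import Rotation as R
Rt=R.from_euler("xyz",st["tool_rot"]).as_matrix();T=np.array(camera_info("wrist")["T"])
print((Rt.T@(T[:3,3]-st["eef_pos"])).round(1),(Rt.T@T[:3,:3]).round(3).tolist(),camera_info("wrist")["fx"])
# first move in tool axes to view pose
for tgt in ([400,-420,330],[400,0,380],[470,297,330]): print((Rt.T@(np.array(tgt)-st["eef_pos"])).round(0))
E
```

```text
brown (array([530.83540313, 300.85190719, 142.68601826]), [2.2, 2.2]) green (array([538.07249919, 182.26842522, 139.53453302]), [1.6, 1.6])
captop [529.73956669 300.30887342 130.        ] lid [590.93646037 304.07930843  59.        ] [595.42847153 305.21543638  59.        ]
blue [597.37199046 181.01158687  59.        ]
[  79.1   -0.2 -141.9] [[0.0, -0.952, -0.307], [1.0, 0.0, 0.0], [-0.0, -0.307, 0.952]] 390.10885797252377
[ 186. -100.  -99.]
[ 363. -482. -149.]
[ 551. -722.  -98.]
```

play_rows --deltas '[666,-660,-70,0,0,0.389,1,666,-660,-70,0,0,0.389,1,666,-660,-70,0,0,0.389,1,666,-660,-70,0,0,0.389,1,666,-660,-70,0,0,0.389,1,666,-660,-70,0,0,0.389,1,666,-660,-70,0,0,0.389,1,666,-660,-70,0,0,0.389,1,666,-660,-70,0,0,0.389,1,666,-660,-70,0,0,0.389,1]'

```text
clock: 1.35
eef_pos: [490.8, -3.8, 278.0]
tool_rot: [3.141, -0.0, 0.045]
force: [0.9, -0.5, 0.0]
width: 85.1
gripper_force: 0.0
```

play_rows --deltas '[118,-199,-22,0,0,0,1,118,-199,-22,0,0,0,1,118,-199,-22,0,0,0,1,118,-199,-22,0,0,0,1,118,-199,-22,0,0,0,1,118,-199,-22,0,0,0,1]'

```text
clock: 2.1
eef_pos: [599.0, 197.3, 299.1]
tool_rot: [3.14, 0.002, 0.044]
force: [-0.7, -0.3, -0.0]
width: 85.3
gripper_force: 0.0
```

```bash
cat > snap.py <<'E'
import sys,pickle;from h import *
n=sys.argv[1];c=camera_info("wrist");s=read_state();im=get_image("wrist");cv2.imwrite(f"pics/{n}.png",im[:,:,::-1]);pickle.dump((c,s),open(f"pics/{n}.pkl","wb"))
print(s["clock"],np.round(s["eef_pos"],1),np.round(s["tool_rot"],4),np.round(s["qd"],3).max())
E
python3 snap.py wB
```

```text
2.1 [599.  197.3 299.1] [3.14e+00 1.60e-03 4.42e-02] 0.02
```

play_rows --deltas '[0,-100,0,0,0,0,1,0,-100,0,0,0,0,1,0,-100,0,0,0,0,1,0,-100,0,0,0,0,1]'

```text
clock: 2.65
eef_pos: [595.4, 295.8, 299.9]
tool_rot: [3.14, -0.0, 0.042]
force: [0.3, -0.1, -0.2]
width: 85.4
gripper_force: 0.0
```

```bash
python3 snap.py wA; python3 -c "
import cv2,numpy as np
a=cv2.imread('pics/wA.png');b=cv2.imread('pics/wB.png')
cv2.imwrite('pics/wAB.png',cv2.resize(np.vstack([a,b]),(400*2//2*1,600)) if 0 else a)"
```

```text
2.65 [595.4 295.8 299.9] [ 3.1396e+00 -1.0000e-04  4.2300e-02] 0.017
```

View pics/wA.png

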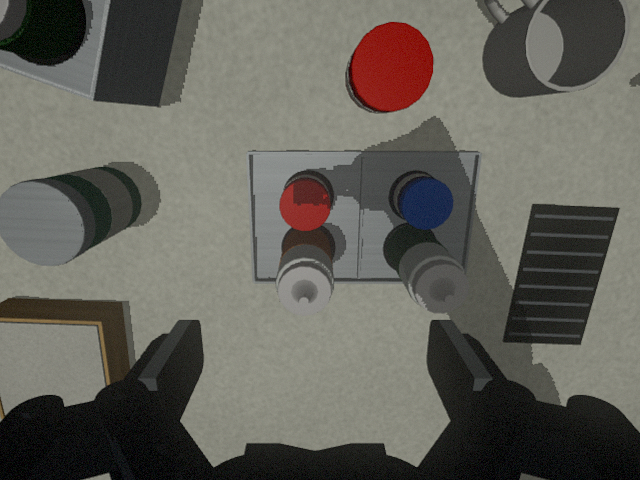

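View pics/wB.png

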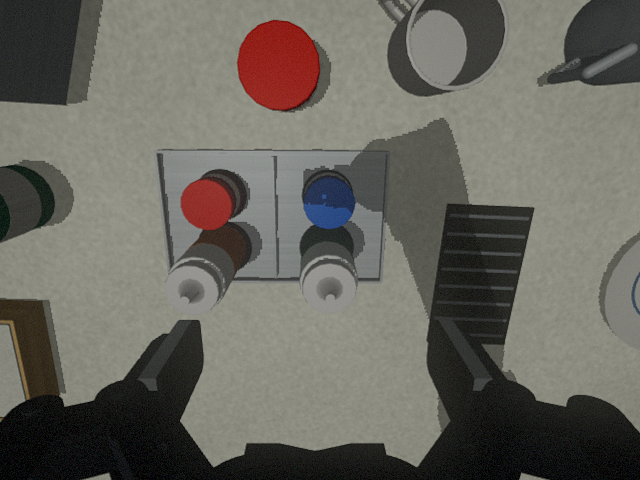

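In wA and wB the brown bottle's nozzle tip is at (305,299) and (187,297). The red lid is at (305,204) and (207,204), and the blue lid at (425,202) and (329,202). The tray corners are clear in both, and the mat is right of the tray at wA (561,274).

```bash
python3 - <<'E'
from h import *;import pickle
a,sa=pickle.load(open("pics/wA.pkl","rb"));b,sb=pickle.load(open("pics/wB.pkl","rb"))
t=camera_info("top");s=camera_info("scene")
def seg(n):
    h=cv2.cvtColor(cv2.imread(f"pics/{n}.png"),cv2.COLOR_BGR2HSV);H,S,V=cv2.split(h)
    print(n,[blobs(m,300) for m in (((H<8)|(H>172))&(S>190)&(V>150),(H>105)&(H<130)&(S>140)&(V>70))])
seg("wA");seg("wB")
P=lambda u,v:tri([(a,u),(b,v)])
Q={"BL":((250,152),(158,151)),"BR":((479,152),(388,152)),"FR":((464,279),(381,279)),"FL":((256,281),(172,281)),
"brown tip":((305,299),(187,297)),"brown cap":((305,290.5),(193,289)),"green cap":((438,287),(329,287)),"red":((305,204),(207,204)),"blue":((425,202),(329,202))}
for k,(u,v) in Q.items():
    x,r=P(u,v);print(k,x.round(1),r)
K=[np.mean([onz(c,*Q[k][i],14) for i,c in((0,a),(1,b))],0) for k in("BL","BR","FR","FL")]
print(np.round(K,1).tolist(),np.mean(K,0).round(1))
yl=K[0]-K[1]+K[3]-K[2];print("yaw",np.arctan2(-yl[0],yl[1]))
print("lid@59",[onz(c,*q,z).round(1).tolist() for z in(59,) for c,q in((a,(305,204)),(b,(207,204)),(t,(132.7,259)))])
print("cap@132",[onz(c,*q,132).round(1).tolist() for c,q in((a,(305,290.5)),(b,(193,289)))])
print("mat",np.mean([onz(a,*q,3) for q in((533,204),(619,208),(581,345),(503,342))],0).round(0))
E
```

```text
wA [[], [(np.int32(1725), [403, 180, 50, 49], [427.0, 203.7])]]
wB [[(np.int32(467), [257, 77, 49, 31], [276.9, 92.9])], [(np.int32(1363), [304, 179, 50, 50], [330.7, 208.2])]]
BL [640.2 367.1  11.3] [0.1, 0.1]
BR [650.3 120.5  10.1] [0.4, 0.4]
FR [504.1 114.4  13.3] [0.3, 0.3]
FL [492.2 360.5  16.2] [0.5, 0.5]
brown tip [533.1 301.2 143.6] [0.5, 0.5]
brown cap [532.4 301.6 125.4] [0.3, 0.3]
green cap [536.7 181.6 117.3] [0.2, 0.2]
red [594.5 305.4  54.3] [0.5, 0.5]
blue [600.4 182.7  47.2] [0.4, 0.4]
[[640.4, 366.3, 14.0], [650.5, 121.7, 14.0], [504.4, 114.7, 14.0], [491.2, 361.0, 14.0]] [571.6 240.9  14. ]
yaw 0.04733670272748765
lid@59 [[596.0, 305.3, 59.0], [595.0, 304.1, 59.0], [590.9, 304.1, 59.0]]
cap@132 [[535.0, 301.6, 132.0], [535.8, 299.5, 132.0]]
mat [505.  -4.   3.]
```

play_rows --deltas '[-62,-7,60,0,0,-0.008,1,-62,-7,115,0,0,-0.008,1,-62,-7,125,0,0,-0.008,1,-62,-7,125,0,0,-0.008,1,-62,-7,125,0,0,-0.008,1,-62,-7,125,0,0,-0.008,1]'

```text
clock: 3.45
eef_pos: [534.2, 302.5, 176.5]
tool_rot: [-3.14, -0.003, 0.052]
force: [0.2, -0.2, -0.8]
width: 85.4
gripper_force: 0.0
```

```bash
python3 snap.py wC
```

```text
3.45 [534.2 302.5 176.5] [-3.1403e+00 -2.9000e-03  5.1600e-02] 0.007
```

View pics/wC.png

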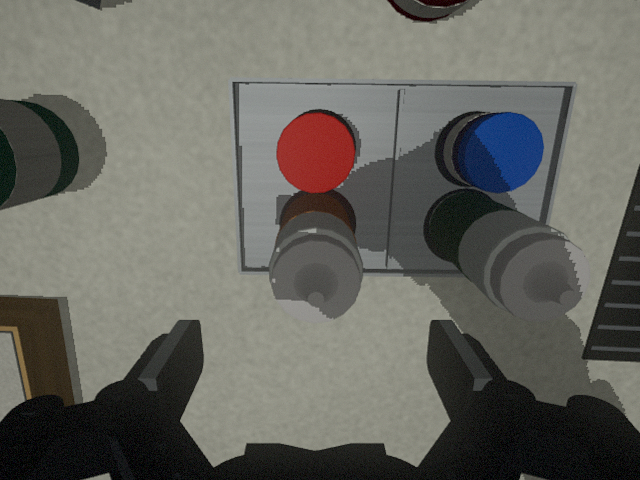

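wC shows the fingers centred on the brown bottle: nozzle at column 316, finger midpoint at 315.5. The tray edge is level in the picture, so the yaw matches. I'll go down and grasp.

play_rows --deltas '[-1,0,50,0,0,0,1,-1,0,80,0,0,0,1,-1,0,91,0,0,0,1,-1,0,91,0,0,0,1,-1,0,91,0,0,0,1,-1,0,91,0,0,0,1]'

```text
clock: 4.25
eef_pos: [532.6, 303.0, 85.2]
tool_rot: [-3.14, -0.002, 0.053]
force: [0.2, 0.3, 0.6]
width: 85.7
gripper_force: 0.0
```

play_rows --deltas '[0,0,0,0,0,0,0.65,0,0,0,0,0,0,0.55,0,0,0,0,0,0,0.5,0,0,0,0,0,0,0.4,0,0,0,0,0,0,0.4,0,0,0,0,0,0,0.4]'

```text
clock: 5.0
eef_pos: [532.3, 302.5, 84.6]
tool_rot: [-3.141, -0.001, 0.053]
force: [-1.0, -0.5, 6.0]
width: 52.4
gripper_force: 62.5
```

play_rows --deltas '[0,0,-15,0,0,0,0.4,0,0,-50,0,0,0,0.4,0,0,-95,0,0,0,0.4,0,0,-140,0,0,0,0.4,0,0,-170,0,0,0,0.4,0,0,-175,0,0,0,0.4,-2,15,-175,0,0,0,0.4,-7,50,-175,0,0,0,0.4,-13,95,-175,0,0,0,0.4,-20,145,-175,0,0,0,0.4]'

```text
clock: 6.25
eef_pos: [517.8, 154.0, 256.8]
tool_rot: [3.14, 0.004, 0.053]
force: [1.2, -0.6, -1.3]
width: 52.8
gripper_force: 63.2
```

play_rows --deltas '[-7,50,0,0,0,0,0.4,-14,95,0,0,0,0,0.4,-20,135,20,0,0,0,0.4,-22,155,60,0,0,0,0.4,-23,160,100,0,0,0,0.4,-23,160,135,0,0,0,0.4,-23,160,155,0,0,0,0.4,-23,160,165,0,0,0,0.4,-23,160,165,0,0,0,0.4,-23,160,165,0,0,0,0.4]'

```text
clock: 7.5
eef_pos: [505.2, -4.5, 94.4]
tool_rot: [3.141, -0.001, 0.053]
force: [0.4, -0.3, -2.0]
width: 52.8
gripper_force: 63.2
```

play_rows --deltas '[0,0,4,0,0,0,0.4,0,0,7,0,0,0,0.4,0,0,9,0,0,0,0.4,0,0,9,0,0,0,0.4,0,0,9,0,0,0,0.4]'

```text
clock: 8.12
eef_pos: [505.0, -4.3, 84.9]
tool_rot: [3.142, -0.0, 0.053]
force: [0.2, 0.3, -1.2]
width: 52.6
gripper_force: 63.2
```

play_rows --deltas '[0,0,0.5,0,0,0,0.4,0,0,1,0,0,0,0.4,0,0,1,0,0,0,0.4]'

```text
clock: 8.5
eef_pos: [504.9, -4.4, 83.8]
tool_rot: [3.142, -0.0, 0.053]
force: [0.1, -0.4, -1.2]
width: 52.4
gripper_force: 63.2
```

play_rows --deltas '[0,0,0.5,0,0,0,0.4,0,0,1,0,0,0,0.4,0,0,1,0,0,0,0.4]'

```text
clock: 8.88
eef_pos: [505.2, -4.4, 83.6]
tool_rot: [-3.142, -0.001, 0.053]
force: [-1.4, 0.1, 6.0]
width: 52.6
gripper_force: 64.2
```

play_rows --deltas '[0,0,0,0,0,0,0.7,0,0,0,0,0,0,1,0,0,0,0,0,0,1,0,0,0,0,0,0,1,0,0,-20,0,0,0,1,0,0,-70,0,0,0,1,0,0,-110,0,0,0,1,10,-30,-120,0,0,0,1,30,-85,-120,0,0,0,1,50,-140,-120,0,0,0,1]'

```text
clock: 10.12
eef_pos: [548.1, 139.2, 203.3]
tool_rot: [3.142, -0.001, 0.051]
force: [-0.0, -0.7, 0.1]
width: 85.3
gripper_force: 0.0
```

play_rows --deltas '[20,-55,0,0,0,0,1,40,-115,0,0,0,0,1,56,-165,0,0,0,0,1,56,-165,0,0,0,0,1,56,-165,0,0,0,0,1,56,-165,0,0,0,0,1]'

```text
clock: 10.88
eef_pos: [595.0, 303.6, 202.9]
tool_rot: [3.14, 0.0, 0.05]
force: [-0.7, -0.4, -0.8]
width: 85.6
gripper_force: 0.0
```

```bash
python3 snap.py wD; python3 - <<'E'
from h import *;import pickle
c,s=pickle.load(open("pics/wD.pkl","rb"));im=cv2.imread("pics/wD.png");H,S,V=cv2.split(cv2.cvtColor(im,cv2.COLOR_BGR2HSV))
print(blobs(((H<8)|(H>172))&(S>170)&(V>60),300));print("pred",proj(c,(594.5,305.5,59.5)))
g=get_image("top");cv2.imwrite("pics/top1.png",cv2.resize(g[130:330,90:350],None,fx=2.5,fy=2.5)[:,:,::-1])
cv2.imwrite("pics/D.png",np.vstack([cv2.resize(im,(400,300)),cv2.resize(g[130:330,90:350,::-1],(400,300))]))
E
```

```text
10.875 [595.  303.6 202.9] [3.1403e+00 2.0000e-04 5.0300e-02] 0.003
[(np.int32(10404), [376, 0, 117, 109], [434.2, 50.5]), (np.int32(1611), [280, 212, 66, 52], [315.0, 242.9])]
pred (np.float64(312.3915968528724), np.float64(231.49309830382404))
```

View pics/D.png

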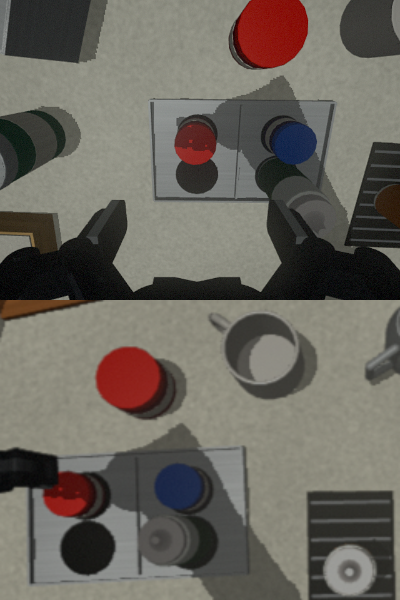

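wD shows the small red lid centred at about (313,229). The empty dark pad of the brown bottle is at (315,282), and the bottle stands upright on the mat. I'll measure that pad and go down over the jar.

```bash
python3 - <<'E'
from h import *;import pickle
c,s=pickle.load(open("pics/wD.pkl","rb"));im=cv2.imread("pics/wD.png");g=cv2.cvtColor(im,cv2.COLOR_BGR2GRAY)
for th in(40,50,60):
  for a,bb,ce in blobs(g<th,500):
    if 270<ce[0]<360 and 230<ce[1]<330: print(th,a,bb,ce,onz(c,*ce,4.5).round(1),onz(c,bb[0]+bb[2]/2-.5,bb[1]+bb[3]-1,4.5).round(1))
print("pred",proj(c,(532.4,302.5,4.5)))
E
```

```text
50 2594 [282, 255, 67, 55] [315.7, 281.8] [530.2 299.5   4.5] [501.8 298.7   4.5]
60 2785 [282, 254, 67, 56] [315.1, 282.2] [529.8 300.    4.5] [501.8 298.7   4.5]
pred (np.float64(312.63439616987944), np.float64(279.4823573645933))
```

play_rows --deltas '[0,-2,50,0,0,0,1,0,-2,100,0,0,0,1,0,-2,130,0,0,0,1,0,-2,155,0,0,0,1,0,-2,172,0,0,0,1,0,-2,180,0,0,0,1,0,-2,183,0,0,0,1,0,-2,183,0,0,0,1]'

```text
clock: 11.98
eef_pos: [595.1, 308.0, 20.5]
tool_rot: [-3.141, -0.001, 0.053]
force: [-0.1, 0.5, -0.1]
width: 85.3
gripper_force: 0.0
```

play_rows --deltas '[0,0,0,0,0,0,0.65,0,0,0,0,0,0,0.55,0,0,0,0,0,0,0.5,0,0,0,0,0,0,0.4,0,0,0,0,0,0,0.4,0,0,0,0,0,0,0.4]'

```text
clock: 12.72
eef_pos: [595.3, 308.0, 20.8]
tool_rot: [-3.141, -0.002, 0.053]
force: [0.4, 0.2, 5.7]
width: 50.7
gripper_force: 62.7
```

play_rows --deltas '[0,0,-10,0,0,0,0.4,0,0,-40,0,0,0,0.4,0,0,-80,0,0,0,0.4,0,0,-125,0,0,0,0.4,0,0,-165,0,0,0,0.4,0,0,-180,0,0,0,0.4,-3,15,-182,0,0,0,0.4,-12,55,-182,0,0,0,0.4,-23,105,-182,0,0,0,0.4,-34,155,-182,0,0,0,0.4]'

```text
clock: 13.98
eef_pos: [566.6, 148.0, 199.5]
tool_rot: [3.14, 0.004, 0.052]
force: [1.4, 1.1, -0.6]
width: 50.9
gripper_force: 62.6
```

play_rows --deltas '[-11,50,0,0,0,0,0.4,-22,100,0,0,0,0,0.4,-33,150,0,0,0,0,0.4,-44,200,0,0,0,0,0.4,-55,250,0,0,0,0,0.4,-66,300,0,0,0,0,0.4,-77,345,0,0,0,0,0.4,-85,380,0,0,0,0,0.4,-85,390,0,0,0,0,0.4,-85,390,0,0,0,0,0.4]'

```text
clock: 15.22
eef_pos: [503.4, -242.6, 200.6]
tool_rot: [-3.14, 0.002, 0.052]
force: [0.1, 1.1, -2.4]
width: 50.5
gripper_force: 62.7
```

```bash
python3 snap.py wE; python3 - <<'E'
from h import *;import pickle
c,s=pickle.load(open("pics/wE.pkl","rb"))
for n,f,cc,roi in(("top","pics/top0.png",camera_info("top"),(400,250,520,360)),("scene","pics/scene0.png",camera_info("scene"),(205,155,295,225)),("wrist","pics/wE.png",c,(0,0,640,480))):
    im=cv2.imread(f);x0,y0,x1,y1=roi;r=im[y0:y1,x0:x1].astype(int)
    m=(r[:,:,0]-r[:,:,2]>20)&(r.sum(2)>150)
    for a,bb,ce in blobs(m,40):
        ys,xs=np.nonzero(m[bb[1]:bb[1]+bb[3],bb[0]:bb[0]+bb[2]])
        e=cv2.fitEllipse(np.stack([xs+bb[0]+x0,ys+bb[1]+y0],1).astype(np.float32))
        print(n,a,bb,np.round(e[0],1),np.round(e[1],1),onz(cc,*e[0],6).round(1))
E
```

```text
15.225 [ 503.4 -242.6  200.6] [-3.1401e+00  2.2000e-03  5.1500e-02] 0.004
wrist 587 [260, 151, 99, 110] [318.8 208.4] [112.4 114.4] [ 509.6 -245.2    6. ]
```

View pics/wE.png

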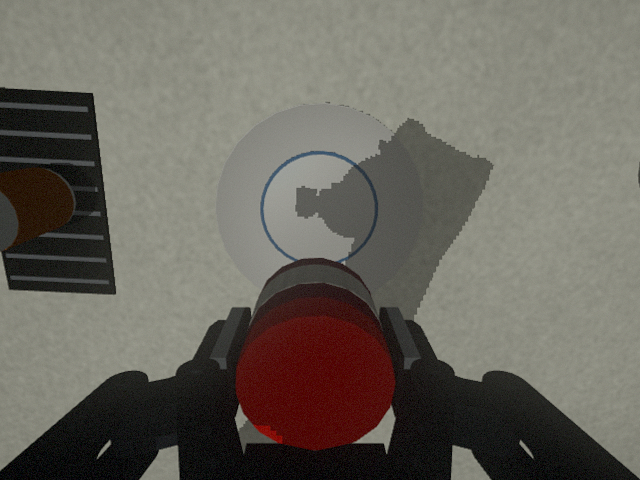

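wE shows the jar held upright. The plate's blue circle is centred at (319,208), to the left and in front of the jar.

```bash
python3 - <<'E'
from h import *
for n,p in(("top",(455.3,305.3)),("scene",(250,189))): print(n,onz(camera_info(n),*p,6).round(1))
g=cv2.imread("pics/top0.png").astype(int);r=g[250:360,400:520];m=(r.min(2)>95)  # bright plate
for n,f,(x0,y0,x1,y1) in(("top","pics/top0.png",(420,270,492,340)),("scene","pics/scene0.png",(222,168,278,210))):
    r=cv2.imread(f).astype(int)[y0:y1,x0:x1];m=(r[:,:,0]-r[:,:,2]>6);ys,xs=np.nonzero(m)
    if len(xs)>20:
        e=cv2.fitEllipse(np.stack([xs+x0,ys+y0],1).astype(np.float32));print(n,len(xs),np.round(e[0],1),np.round(e[1],1),onz(camera_info(n),*e[0],6).round(1))
E
```

```text
top [ 503.7 -247.7    6. ]
scene [ 506.2 -244.9    6. ]
top 322 [454.8 304.8] [56.9 58.5] [ 504.6 -246.9    6. ]
scene 28 [249.2 189.5] [30.9 41.5] [ 508.4 -245.8    6. ]
```

play_rows --deltas '[4,4,40,0,0,0,0.4,4,4,90,0,0,0,0.4,4,4,130,0,0,0,0.4,4,4,155,0,0,0,0.4,4,4,168,0,0,0,0.4,4,4,173,0,0,0,0.4,4,4,174,0,0,0,0.4,4,4,174,0,0,0,0.4]'

```text
clock: 16.27
eef_pos: [509.4, -246.7, 28.8]
tool_rot: [3.141, -0.002, 0.053]
force: [0.3, -0.6, -1.6]
width: 50.7
gripper_force: 62.7
```

play_rows --deltas '[0,0,0.5,0,0,0,0.4,0,0,1,0,0,0,0.4,0,0,1.5,0,0,0,0.4,0,0,1.5,0,0,0,0.4]'

```text
clock: 16.77
eef_pos: [508.7, -246.5, 26.3]
tool_rot: [-3.142, -0.0, 0.053]
force: [-0.3, 0.2, -1.0]
width: 50.9
gripper_force: 62.7
```

play_rows --deltas '[0,0,0.5,0,0,0,0.4,0,0,1,0,0,0,0.4,0,0,1,0,0,0,0.4]'

```text
clock: 17.15
eef_pos: [508.7, -246.5, 25.3]
tool_rot: [-3.142, 0.0, 0.053]
force: [1.2, -0.5, -0.6]
width: 50.9
gripper_force: 62.7
```

Still no contact. I'll keep going down in small steps.

play_rows --deltas '[0,0,0.5,0,0,0,0.4,0,0,1,0,0,0,0.4,0,0,1,0,0,0,0.4]'

```text
clock: 17.52
eef_pos: [508.7, -246.4, 24.3]
tool_rot: [-3.142, 0.0, 0.053]
force: [-0.1, 0.8, -1.4]
width: 50.8
gripper_force: 62.7
```

play_rows --deltas '[0,0,0.3,0,0,0,0.4,0,0,0.6,0,0,0,0.4,0,0,0.6,0,0,0,0.4]'

```text
clock: 17.9
eef_pos: [508.7, -246.4, 23.7]
tool_rot: [-3.142, -0.0, 0.053]
force: [-0.1, -0.0, -1.7]
width: 51.3
gripper_force: 62.7
```

play_rows --deltas '[0,0,0.3,0,0,0,0.4,0,0,0.6,0,0,0,0.4,0,0,0.6,0,0,0,0.4]'

```text
clock: 18.27
eef_pos: [508.7, -246.5, 23.1]
tool_rot: [-3.142, 0.0, 0.053]
force: [0.6, 0.7, -1.7]
width: 51.1
gripper_force: 62.7
```

play_rows --deltas '[0,0,0.3,0,0,0,0.4,0,0,0.6,0,0,0,0.4,0,0,0.6,0,0,0,0.4]'

```text
clock: 18.65
eef_pos: [508.7, -246.5, 22.8]
tool_rot: [3.142, -0.0, 0.053]
force: [-0.9, 0.5, 2.5]
width: 50.9
gripper_force: 62.7
```

play_rows --deltas '[0,0,0,0,0,0,0.65,0,0,0,0,0,0,0.8,0,0,0,0,0,0,1,0,0,0,0,0,0,1,0,0,-10,0,0,0,1,0,0,-50,0,0,0,1,0,0,-105,0,0,0,1,0,0,-165,0,0,0,1,-2,-30,-177,0,0,0,1,-7,-85,-177,0,0,0,1]'

```text
clock: 19.9
eef_pos: [498.5, -163.5, 202.1]
tool_rot: [3.139, -0.005, 0.048]
force: [1.7, 1.7, 0.1]
width: 85.2
gripper_force: 0.0
```

play_rows --deltas '[-3,-60,0,0,0,0,1,-6,-115,0,0,0,0,1,-9,-157,0,0,0,0,1,-9,-157,0,0,0,0,1,-9,-157,0,0,0,0,1,-9,-157,0,0,0,0,1]'

```text
clock: 20.65
eef_pos: [480.1, -7.2, 199.8]
tool_rot: [3.141, -0.0, 0.05]
force: [1.1, 0.6, 0.2]
width: 85.5
gripper_force: 0.0
```

```bash
python3 snap.py wF; python3 - <<'E'
from h import *;import pickle
c,s=pickle.load(open("pics/wF.pkl","rb"))
g=get_image("top");cv2.imwrite("pics/top2.png",g[:,:,::-1]);sc=get_image("scene");cv2.imwrite("pics/scene2.png",sc[:,:,::-1])
for n in("top","scene"):
    h=cv2.cvtColor(cv2.imread(f"pics/{n}2.png"),cv2.COLOR_BGR2HSV);H,S,V=cv2.split(h);print(n,blobs(((H<8)|(H>172))&(S>170)&(V>100)))
    c0=camera_info(n);print("pred lid if at circle centre",[np.round(proj(c0,(x,y,61)),1) for x,y in((507.5,-246),)])
E
```

```text
20.65 [480.1  -7.2 199.8] [ 3.1409e+00 -4.0000e-04  5.0200e-02] 0.004
top [(np.int32(1303), [153, 162, 41, 40], [172.9, 181.4]), (np.int32(604), [450, 291, 29, 30], [463.7, 305.9])]
pred lid if at circle centre [array([463.2, 304.1])]
scene [(np.int32(107), [238, 169, 18, 13], [247.1, 175.1]), (np.int32(889), [396, 311, 35, 33], [413.6, 326.8])]
pred lid if at circle centre [array([246.4, 174.5])]
```

The jar is centred on the plate to within about 2 mm and stands upright, by the top and scene lid pixels. Now back to the bottle.

play_rows --deltas '[25,-1.5,10,0,0,-0.003,1,25,-1.5,35,0,0,-0.003,1,25,-1.5,35,0,0,-0.003,1,25,-1.5,35,0,0,-0.003,1,25,-1.5,35,0,0,-0.003,1]'

```text
clock: 21.42
eef_pos: [505.3, -3.0, 165.4]
tool_rot: [3.142, -0.001, 0.056]
force: [-0.5, 0.2, -0.4]
width: 85.5
gripper_force: 0.0
```

```bash
python3 snap.py wG; sleep 0; python3 snap.py wG2
```

```text
21.425 [505.3  -3.  165.4] [ 3.1416e+00 -1.5000e-03  5.5500e-02] 0.001
21.475 [505.3  -2.9 165.4] [ 3.1416e+00 -1.5000e-03  5.5500e-02] 0.003
```

play_rows --deltas '[0,1.5,40,0,0,0.0025,1,0,1.5,70,0,0,0.0025,1,0,1.5,82,0,0,0.0025,1,0,1.5,82,0,0,0.0025,1,0,1.5,82,0,0,0.0025,1,0,1.5,82,0,0,0.0025,1]'

```text
clock: 22.28
eef_pos: [505.8, -4.3, 83.6]
tool_rot: [3.142, -0.002, 0.053]
force: [0.7, 0.4, 0.4]
width: 85.6
gripper_force: 0.0
```

play_rows --deltas '[0,0,0,0,0,0,0.65,0,0,0,0,0,0,0.55,0,0,0,0,0,0,0.5,0,0,0,0,0,0,0.4,0,0,0,0,0,0,0.4,0,0,0,0,0,0,0.4]'

```text
clock: 23.02
eef_pos: [505.3, -4.4, 83.3]
tool_rot: [3.142, -0.001, 0.053]
force: [-0.8, -0.8, 6.1]
width: 52.2
gripper_force: 62.1
```

play_rows --deltas '[0,0,-15,0,0,0,0.4,0,0,-50,0,0,0,0.4,0,0,-95,0,0,0,0.4,0,0,-140,0,0,0,0.4,0,0,-170,0,0,0,0.4,0,0,-175,0,0,0,0.4,2,-15,-175,0,0,0,0.4,7,-50,-175,0,0,0,0.4,13,-95,-175,0,0,0,0.4,20,-145,-175,0,0,0,0.4]'

```text
clock: 24.28
eef_pos: [516.0, 143.3, 255.7]
tool_rot: [3.141, 0.003, 0.053]
force: [0.9, 0.2, -0.5]
width: 52.6
gripper_force: 63.3
```

play_rows --deltas '[7,-50,0,0,0,0,0.4,14,-100,0,0,0,0,0.4,20,-145,0,0,0,0,0.4,23,-160,0,0,0,0,0.4,23,-160,20,0,0,0,0.4,23,-160,70,0,0,0,0.4,23,-160,110,0,0,0,0.4,23,-160,130,0,0,0,0.4,23,-160,130,0,0,0,0.4,23,-160,130,0,0,0,0.4]'

```text
clock: 25.52
eef_pos: [531.9, 302.5, 127.8]
tool_rot: [-3.142, -0.0, 0.053]
force: [0.3, 0.1, -1.3]
width: 52.5
gripper_force: 63.4
```

play_rows --deltas '[0.5,0,15,0,0,0,0.4,0.5,0,30,0,0,0,0.4,0.5,0,38,0,0,0,0.4,0.5,0,38,0,0,0,0.4,0.5,0,38,0,0,0,0.4]'

```text
clock: 26.15
eef_pos: [532.4, 302.7, 89.7]
tool_rot: [-3.141, -0.0, 0.053]
force: [-0.5, 0.0, -1.8]
width: 52.5
gripper_force: 63.4
```

play_rows --deltas '[0,0,1,0,0,0,0.4,0,0,2,0,0,0,0.4,0,0,3,0,0,0,0.4,0,0,3,0,0,0,0.4]'

```text
clock: 26.65
eef_pos: [532.1, 302.5, 86.5]
tool_rot: [3.142, 0.0, 0.053]
force: [-0.6, -0.2, -1.4]
width: 52.5
gripper_force: 63.4
```

play_rows --deltas '[0.2,0,0.5,0,0,0,0.4,0.2,0,1,0,0,0,0.4,0.2,0,1.3,0,0,0,0.4,0.2,0,1.3,0,0,0,0.4]'

```text
clock: 27.15
eef_pos: [532.3, 302.6, 85.2]
tool_rot: [3.142, 0.0, 0.053]
force: [0.8, 0.1, -1.9]
width: 52.6
gripper_force: 63.4
```

play_rows --deltas '[0,0,0.3,0,0,0,0.4,0,0,0.6,0,0,0,0.4,0,0,0.6,0,0,0,0.4]'

```text
clock: 27.52
eef_pos: [532.3, 302.5, 84.6]
tool_rot: [3.142, 0.0, 0.053]
force: [-0.4, -0.4, -1.2]
width: 52.6
gripper_force: 63.4
```

play_rows --deltas '[0,0,0.3,0,0,0,0.4,0,0,0.6,0,0,0,0.4,0,0,0.6,0,0,0,0.4]'

```text
clock: 27.9
eef_pos: [532.5, 302.6, 84.4]
tool_rot: [-3.141, -0.0, 0.053]
force: [-1.2, -0.8, 2.9]
width: 52.3
gripper_force: 63.4
```

play_rows --deltas '[0,0,0.2,0,0,0,0.4,0,0,0.4,0,0,0,0.4,0,0,0.4,0,0,0,0.4]'

```text
clock: 28.28
eef_pos: [532.5, 302.6, 84.3]
tool_rot: [-3.141, -0.001, 0.053]
force: [-0.9, -2.0, 6.0]
width: 52.4
gripper_force: 63.7
```

Contact. I'll release, lift, and move clear so the fixed cameras can see the bottle.

play_rows --deltas '[0,0,0,0,0,0,0.65,0,0,0,0,0,0,0.8,0,0,0,0,0,0,1,0,0,0,0,0,0,1,0,0,-10,0,0,0,1,0,0,-50,0,0,0,1,0,0,-105,0,0,0,1,0,0,-150,0,0,0,1,0,40,-160,0,0,0,1,0,100,-160,0,0,0,1]'

```text
clock: 29.52
eef_pos: [538.4, 204.1, 245.9]
tool_rot: [-3.139, -0.004, 0.058]
force: [1.5, -0.8, -0.5]
width: 85.2
gripper_force: 0.0
```

play_rows --deltas '[0,60,0,0,0,0,1,0,120,0,0,0,0,1,0,180,0,0,0,0,1,0,240,0,0,0,0,1,0,300,0,0,0,0,1,0,330,0,0,0,0,1,0,330,0,0,0,0,1,0,330,0,0,0,0,1]'

```text
clock: 30.52
eef_pos: [555.3, -125.5, 244.0]
tool_rot: [-3.141, -0.001, 0.054]
force: [-0.7, 0.8, -0.1]
width: 85.3
gripper_force: 0.0
```

```bash
python3 - <<'E'
from h import *
for n,rois in(("top",{"brown":(100,274,165,316),"green":(176,270,235,312),"blue":(188,238,225,270),"bigred":(150,160,206,208)}),("scene",{"brown":(450,235,495,286),"green":(398,218,438,258),"blue":(390,258,424,292)})):
    g=get_image(n)[:,:,::-1];cv2.imwrite(f"pics/{n}3.png",g);o=cv2.imread(f"pics/{n}0.png")
    for k,(x0,y0,x1,y1) in rois.items():
        A=cv2.cvtColor(o[y0:y1,x0:x1],cv2.COLOR_BGR2GRAY).astype(np.float32);B=cv2.cvtColor(np.ascontiguousarray(g)[y0:y1,x0:x1],cv2.COLOR_BGR2GRAY).astype(np.float32)
        W=np.eye(2,3,dtype=np.float32)
        cc,W=cv2.findTransformECC(A,B,W,cv2.MOTION_TRANSLATION,(3,200,1e-5),None,3);print(n,k,W[:,2].round(2),round(cc,3))
a=cv2.resize(cv2.imread("pics/top3.png"),(640,480))[60:380];b=cv2.imread("pics/scene3.png")[140:400];cv2.imwrite("pics/fin.png",np.vstack([a,b]))
E
```

```text
top brown [ 0.1  -0.32] 0.99
top green [-0. -0.] 1.0
top blue [0.   0.01] 1.0
top bigred [-0. -0.] 1.0
scene brown [-0.18  0.26] 0.982
scene green [-0.02 -0.  ] 1.0
scene blue [ 0.01 -0.02] 1.0
```

View pics/fin.png

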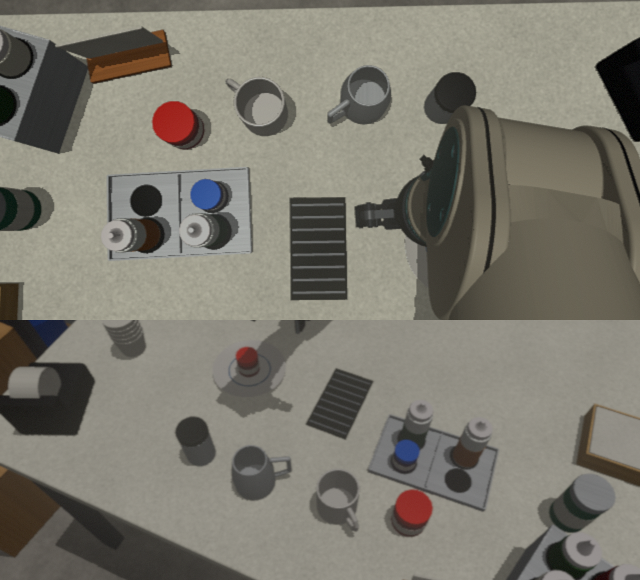

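The bottle stands upright within about 0.6 mm of its original spot. The green bottle, the blue-lidded jar and the big red jar have not moved, and the jar stands on the plate at fin (247,361).

```bash
python3 -c "from cell import *;print(finish_job())"
```

```text
the job is handed in; nothing more can be done
None
```

The job is handed in: the red-lidded jar stands upright within about 2 mm of the plate's centre, and the brown bottle is back upright within about 0.6 mm of where it stood after its stop on the mat. The other bottle and the blue-lidded jar did not move.

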